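# Clamp a mosaic slab in its frame with the screw key

### The job

First push the sliding wooden batten forward, away from the robot, until the mosaic slab is pressed home against the far rail of its frame with no gap left. Then take the orange-handled key from its stand and, only with the key, turn both brass screws on the batten clockwise as far as they go (at most a quarter turn), so that their slots line up along the batten with the red marks. Finally stand the key back in its stand, and leave the tub, tape roll and spray bottle where they are.

Things in the scene. Friction and masses are not known exactly. Their poses are not given: they have to be found in the camera images.
- frame: Wooden clamping frame fixed to the table. Origin: on the table under its middle; +x points away from the robot, the way the batten slides. Base board 18 mm thick, x -165 to +145 mm, 256 mm wide; side rails (inner faces y = +-103 mm) and far rail (inner face x = +105 mm), tops at z = 44 mm; no rail at the near end.
- batten (a joint): Slide of the darker wooden batten along frame +x, in m, 0 = nearest the robot; about 0.045 when the slab is pressed against the far rail. Starts at 0 to 0.015. Batten: 50 mm in x, 200 mm in y, z = 18 to 44 mm, its middle at frame x = -125 mm + joint value. It takes 3 N to slide, and 3 to 6 N more with the slab.
- batten_push (a point): Middle of the batten's near face (the upright face towards the robot), 13 mm above the base board, 31 mm above the table; axes as the frame's.
- slab: Loose mosaic slab, 160 mm (x) by 190 mm (y) by 24 mm, about 0.6 kg, dark diamond pattern on light stone, lying on the base board between batten and far rail. Origin: centre of its underside. When home its origin is at frame x = +25 mm.
- screw_left (a joint): Angle of the left brass screw (frame y = +65 mm), rad, growing clockwise seen from above: 0 = slot across the batten (along frame x), 1.57 = slot along the batten, in line with the red marks; stop at 1.62. Starts at 0 to 0.45. Stiff: 0.08 N m.
- screw_right (a joint): The same for the right brass screw (frame y = -65 mm).
- screw_left_slot (a point): Centre of the slot floor of the left screw, on the screw's axis, 49 mm above the table. Its x axis lies along the slot and turns with the screw. Head 45 mm across; slot 9 mm wide, 10 mm deep (head top 59 mm above the table), open at both ends.
- screw_right_slot (a point): The same for the right screw.
- key: Loose screw key, 124 mm tall, 160 g, upright in the stand. Origin: middle of the blade's lower edge, z up. From the bottom: steel blade 24 mm wide (x), 4 mm thick (y), 14 mm long; round shaft 14 mm across to z = 58; collar 52 mm across, z = 58 to 64; orange handle 34 mm (x) by 26 mm (y), z = 64 to 124, best pinched across y at z = 94.
- stand: Dark wooden block fixed to the table, 90 x 90 x 75 mm, with a 36 mm square through hole in the middle; the key hangs in it with its collar on the top face, its blade edge 17 mm above the table. Origin: centre of the underside. Stands left or right of the frame.
- tub: Bystander: white open plastic tub of mosaic stones, 130 x 100 x 50 mm, left or right of the frame. Origin: centre of the underside.
- tape: Bystander: roll of masking tape, 110 mm across, 45 mm high. Origin: centre of the underside.
- sprayer: Bystander: green spray bottle, 72 mm across, 167 mm high. Origin: centre of the underside.
There are look-alikes about, which are no part of the job. What is shaped like the key but blue is not meant.

How it is judged (in metres and radians):
On the way, in this order (a step that is already met when the one before it is completed fails the run):
1. the batten has pressed the slab home against the far rail (value of joint batten above 0.0415 m and x of slab in the frame of frame above 0.022 m and angle between the x axis of slab and the x axis of frame, either way round below 0.035 rad), for 0.2 s.
2. both screws are turned home with the slab still pressed (all of step 1 and value of joint each of screw_left, screw_right above 1.42 rad), for 0.2 s.
At the end, for the whole second after the job is handed in: The slab lies within 3 mm of the far rail and within 2 degrees of square, the batten within 3.5 mm of its closed position, both screws turned to within 9 degrees of in line with the batten, and the key stands upright, at rest, fully down in its stand (all of step 2 and horizontal distance between key and stand below 0.018 m and z of key in the frame of stand between 0.01 and 0.022 m and angle between key's own z axis and vertical below 0.12 rad and linear speed of key below 0.02 m/s); the robot touches nothing.
It fails at once if a screw is touched by the fingers or arm instead of the key (contact force between any of the fingers, the arm and screw_left above 2 N or contact force between any of the fingers, the arm and screw_right above 2 N).
It fails at once if the tub, tape roll or spray bottle is shifted by more than 30 mm (distance of any of tub, tape, sprayer from where it was at the start of the episode above 0.03 m).
It also fails if it takes over 72 s, if anything falls off the work surface, if the arm or the gripper's body presses on something with over 40 N, if the wrist force passes 120 N, or if a joint passes its speed limit or range.

### The arm

A 6-joint arm with a two-finger parallel gripper is mounted at the origin on the work surface. World frame = base frame: x ahead of the robot, y to its left, z up, the work surface at z = 0. Lengths are in mm, angles in rad, forces in N, time in s.
With the tool pointing down it reaches from about 425 to 950 mm from the base axis. Payload 14.7 kg.
Tool frame: the origin (TCP) lies at the very end of the fingers, on their centre line; the grasp point (between the pads) lies 19 mm behind it; z points along the fingers, y is the line along which they close (so a half turn about z gives the same grasp; the last joint's range is limited). The gripper opens to 85 mm and grips with 20 to 120 N. Pads are 22 mm wide; open, the fingers measure 114 mm over their backs; the gripper's body (76 mm by 85 mm) begins 54 mm behind the grasp point. The pads swing forward as they close: fully open they stand 13 mm farther back than shut.
Start: joints at [1.228, 0.48, 1.596, -0, 1.065, -0.047], TCP at [189.454, 621.771, 231.297] pointing down, gripper open.
Joint ranges: [-2.75, 2.75], [-0.82, 2.05], [0.23, 2.67], [-1.56, 4.7], [0.09, 2.69], [-2.92, 2.92]. Speed limits (rad/s): [1.89, 1.89, 2.39, 3.01, 3.01, 3.01].

### API

Orientations are given as [roll, pitch, yaw] about the fixed x, y, z axes, in that order (R = Rz(yaw) Ry(pitch) Rx(roll)).
In Python, from plant import arm gives the robot as it stands. The module is installed in compiled form; this text tells all that it offers. Calls block until the motion is done:
- arm.movep(position, orientation): joint-space move of the TCP to a pose.
- arm.line_to(position, rot=None, v=150, until_force=None): straight line of the TCP; rot=None keeps the orientation; v is the mean speed in mm/s. With until_force (N) it stops when the force on the tool has changed by that much, and returns True; else False.
- arm.move_j(angles): joint-space move.
- arm.release() and arm.gripper_close(): open the fingers fully, or close them until they stop; the grip force is fixed at half the most.
- arm.hold(seconds).
- arm.ik(position, orientation): joint angles nearest the present ones, or None.
- arm.sense(): the state.
- arm.grab_frame(name): name is "scene" or "top" or "wrist"; returns the picture (400x640x3 uint8, red, green, blue); there is no depth.
- arm.camera_params(name): a dict with "vfov" (degrees; the focal length in pixels is half the picture's height over the tangent of half this angle, whatever the lens; pixels are square), "cx", "cy" (the principal point, pixels), "R" (3x3) and "t" (3): a world point X has camera coordinates R X + t. Camera axes: x right, y down, z forward; pixel columns grow to the right and rows downward; lengths in mm; the calibration is good to about 2 mm. A picture is of the moment at which its call begins: read the wrist's pose just before it. camera_params takes no time and is no camera call; for the wrist camera it gives the pose at the moment of the call.
A pose or a line that the arm cannot do raises arm.MotionError and nothing moves.
- arm.hand_in(): hands the job in; it is judged then, once.
The state is a dict: "clock": time; "joint_positions": joint angles; "joint_vel": joint speeds; "effort": joint torques, N m; "ee_pos": TCP position; "eef_rot": TCP orientation; "contact_force": force on the tool from outside, world axes, zero at the start; "torque": the same for the moment, N m; "gripper_width": finger opening in mm; "gripper_force": force on a finger pad.
Only numpy, scipy, OpenCV 4.12 (cv2) and the standard library are available. Lean on these libraries where they do the work, as an engineer would, in place of code of your own. Each camera call takes 0.05 s, during which the arm holds its last target. There are 200 camera calls.

## Working session

There is one attempt and no reset: what is moved stays moved. The work goes in short steps, each a Python script; the robot and the scene stay as the last script left them, time stands still between calls to the robot, and variables do not carry over. Pictures are saved under pics/ and viewed, at most 10 in all, crops included, and the job is handed in when it is done.

```bash
mkdir -p pics
python3 - <<'E'
from plant import arm
import cv2
for n in ("scene","top"):
    im=arm.grab_frame(n); cv2.imwrite(f"pics/{n}0.png",im[:,:,::-1])
    p=arm.camera_params(n); print(n,p)
p=arm.camera_params("wrist");print(p)
s=arm.sense();print(s)
E
```

```text
scene {'vfov': 44.30929518370445, 'cx': 316.2018909397878, 'cy': 199.28431035293227, 'R': array([[-0.75937591,  0.6505839 ,  0.00942415],
       [ 0.36903567,  0.4425853 , -0.81727041],
       [-0.53587396, -0.61713762, -0.57617728]]), 't': array([ 431.75704125, -178.75882087, 1823.32047553])}
top {'vfov': 55.05172181341205, 'cx': 324.14221147585056, 'cy': 199.27029067493586, 'R': array([[ 0.01879085, -0.99980526, -0.00602827],
       [-0.98176213, -0.01731022, -0.18932374],
       [ 0.18918252,  0.00947589, -0.98189622]]), 't': array([ 31.51643445, 582.11957479, 994.54810725])}
{'vfov': 71.08616190806961, 'cx': 320.99777657972385, 'cy': 199.09407220681274, 'R': array([[ 2.91777885e-01,  9.56485854e-01, -6.90051816e-04],
       [ 9.03838342e-01, -2.75481462e-01,  3.27393060e-01],
       [ 3.12956735e-01, -9.61497501e-02, -9.44887987e-01]]), 't': array([-648.40274138,  -42.35144306,  380.72234334])}
{'clock': 0.1, 'joint_positions': array([ 1.22839928e+00,  4.80813707e-01,  1.59682687e+00, -2.63555196e-05,
        1.06508477e+00, -4.66033248e-02]), 'joint_vel': array([-0.00096617, -0.00171724, -0.00145973, -0.00056646, -0.00024203,
       -0.00055827]), 'effort': array([ 1.37847110e-03, -9.52255726e+01, -4.31033635e+01, -2.54415290e-04,
        5.28390112e-03, -3.40532620e-05]), 'ee_pos': array([189.33759339, 621.41763892, 230.70166491]), 'eef_rot': array([-3.14046012e+00, -2.97508728e-05,  2.84581169e+00]), 'contact_force': array([ 0.03417134, -0.11472133, -0.58870853]), 'torque': array([-0.00428362,  0.0254616 , -0.04710003]), 'gripper_force': 0.0, 'gripper_width': 85.83518750137357}
```

View pics/top0.png

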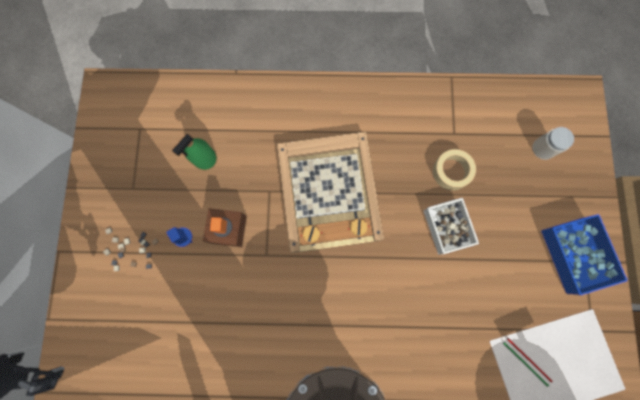

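View pics/scene0.png

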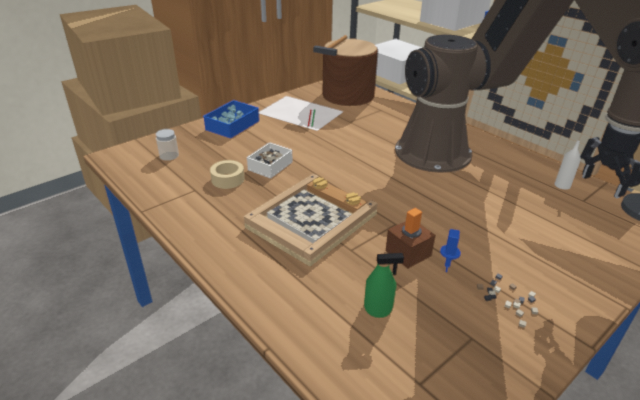

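Top view: the frame has its corners at about (278,144), (366,134), (382,240) and (291,251). The stand is at (225,227). Two things are shaped like the key: the orange one at (217,225), standing in the stand, and the blue one at (180,237), outside it. The orange one fits the description, and I'll confirm it from the wrist camera. The white tub is at (453,227), the tape at (456,168) and the sprayer at (200,153).

```bash
cat > h.py <<'E'
import numpy as np, cv2, pickle
from plant import arm
def K(p):
    f=200/np.tan(np.radians(p["vfov"])/2); return np.array([[f,0,p["cx"]],[0,f,p["cy"]],[0,0,1]])
def ray(p,uv):
    d=p["R"].T@np.linalg.solve(K(p),[uv[0],uv[1],1]); return -p["R"].T@p["t"],d
def onz(p,uv,z):
    c,d=ray(p,uv); return c+d*(z-c[2])/d[2]
def proj(p,X):
    X=np.atleast_2d(X); q=(K(p)@(p["R"]@X.T+p["t"][:,None])); return (q[:2]/q[2]).T
def tri(obs):
    A=np.zeros((3,3));b=np.zeros(3)
    for p,uv in obs:
        c,d=ray(p,uv); d/=np.linalg.norm(d); M=np.eye(3)-np.outer(d,d); A+=M;b+=M@c
    return np.linalg.solve(A,b)
def shot(name,file):
    p=arm.camera_params(name); im=arm.grab_frame(name)[:,:,::-1].copy()
    cv2.imwrite(f"pics/{file}.png",im); pickle.dump(p,open(f"pics/{file}.pkl","wb")); return im,p
def load(file): return cv2.imread(f"pics/{file}.png"),pickle.load(open(f"pics/{file}.pkl","rb"))
E
python3 - <<'E'
from h import *
p=arm.camera_params("top"); pickle.dump(p,open("pics/top0.pkl","wb"))
pickle.dump(arm.camera_params("scene"),open("pics/scene0.pkl","wb"))
c=[onz(p,u,44) for u in [(278,144),(366,134),(382,240),(291,251)]]
print(np.round(c,0)); F=np.mean(c,0)
S=onz(p,(225,227),75); print("stand",S,"frame",F)
for n,u in dict(tub=(453,227),tape=(456,168),spr=(200,153),blue=(180,237)).items(): print(n,onz(p,u,50).round())
w=arm.camera_params("wrist"); s=arm.sense()
from scipy.spatial.transform import Rotation as Ro
Rt=Ro.from_euler("xyz",s["eef_rot"]).as_matrix()
cam=-w["R"].T@w["t"]; print("cam in tool",Rt.T@(cam-s["ee_pos"]), "axes\n",(w["R"]@Rt).round(3))
E
```

```text
[[ 742.  177.   44.]
 [ 776.  -74.   44.]
 [ 474. -117.   44.]
 [ 440.  129.   44.]]
stand [498.19474281 303.47833634  75.        ] frame [607.90795102  28.78764392  44.        ]
tub [ 512. -308.   50.]
tape [ 678. -324.   50.]
spr [709. 395.  50.]
blue [472. 430.  50.]
cam in tool [  84.41583533   -1.09712024 -142.45277818] axes
 [[-0.     1.    -0.   ]
 [-0.945 -0.    -0.327]
 [-0.327  0.     0.945]]
```

Run:
```python
from h import *
def go(P,yaw): arm.movep(P,[np.pi,0,yaw]); arm.hold(0.3)
yk=np.arctan2(303,498)+np.pi/2
go([498,303,260],yk); a,_=shot("wrist","kA")
u=np.array([498,303])/np.hypot(498,303)*110
go([498+u[0],303+u[1],260],yk); b,_=shot("wrist","kB")
go([620,50,230],1.62); d,_=shot("wrist","fD")
go([500,50,230],1.62); c,_=shot("wrist","fC")
cv2.imwrite("pics/k1.png",cv2.resize(np.vstack([a,b]),(480,600)))
print(arm.sense()["clock"])
```

```text
5.3917
```

View pics/k1.png

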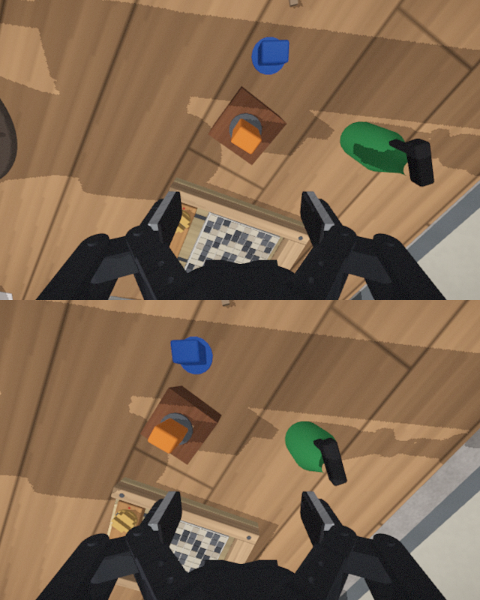

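View pics/fC.png

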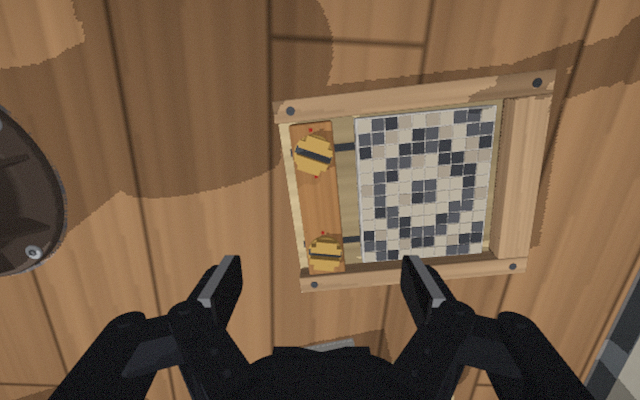

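View pics/fD.png

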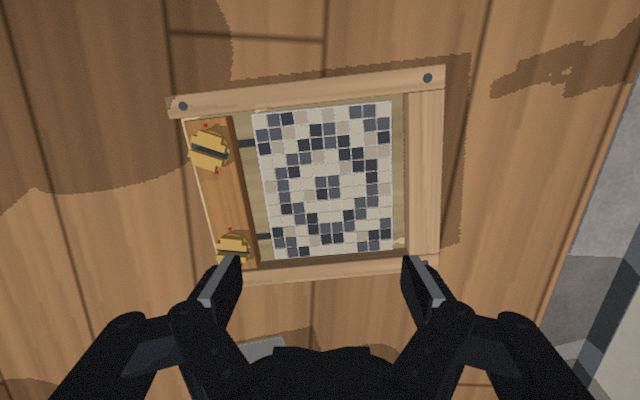

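The wrist views confirm it: the orange-handled key hangs in the dark stand, at (327,176) in kA and (224,170) in kB at full size. The blue look-alike is outside the stand. In fC the left screw is at about (315,154) and the right at about (326,255). Next is one enlarged montage of the screws and the key.

Run:
```python
from h import *
C,_=load("fC");D,_=load("fD");A,_=load("kA");B,_=load("kB")
L=lambda im,x,y,w,h: cv2.resize(im[y:y+h,x:x+w],(int(w*3.6),int(h*3.6)),interpolation=cv2.INTER_CUBIC)
m=np.hstack([L(C,284,118,74,166),L(D,180,112,74,166),np.vstack([L(A,292,130,74,83),L(B,190,125,74,83)])])
m=np.ascontiguousarray(m[:600,:800])
cv2.imwrite("pics/mont.png",m);print(m.shape)
for n,im in(("A",A),("B",B)):
    hsv=cv2.cvtColor(im,cv2.COLOR_BGR2HSV)
    mk=cv2.inRange(hsv,(8,190,100),(16,255,255)); k,l,st,ce=cv2.connectedComponentsWithStats(mk)
    i=1+np.argmax(st[1:,4]); v=hsv[:,:,2][l==i]; print(n,st[i],ce[i],np.percentile(v,[5,25,50,75,95]))
    t,_=cv2.threshold(v,0,255,cv2.THRESH_OTSU)
    top=((l==i)&(hsv[:,:,2]>t)).astype(np.uint8); top=cv2.morphologyEx(top,cv2.MORPH_OPEN,np.ones((3,3)))
    print(t,"top face",cv2.minAreaRect(np.argwhere(top)[:,::-1].astype(np.float32)),top.sum())
```

```text
Traceback (most recent call last):
ValueError: all the input array dimensions except for the concatenation axis must match exactly, but along dimension 0, the array at index 0 has size 597 and the array at index 2 has size 596
```

Run:
```python
from h import *
C,_=load("fC");D,_=load("fD");A,_=load("kA");B,_=load("kB")
L=lambda im,x,y,w,h: cv2.resize(im[y:y+h,x:x+w],(266,h*3600//1000//2*2),interpolation=cv2.INTER_CUBIC)
k=np.vstack([L(A,292,130,74,83),L(B,190,125,74,83)])
m=np.hstack([cv2.resize(im[y:y+166,x:x+74],(266,k.shape[0]),interpolation=cv2.INTER_CUBIC) for im,x,y in((C,284,118),(D,180,112))]+[k])
cv2.imwrite("pics/mont.png",m);print(m.shape)
for n,im in(("A",A),("B",B)):
    hsv=cv2.cvtColor(im,cv2.COLOR_BGR2HSV)
    mk=cv2.inRange(hsv,(8,190,100),(16,255,255)); c,l,st,ce=cv2.connectedComponentsWithStats(mk)
    i=1+np.argmax(st[1:,4]); v=hsv[:,:,2][l==i]; print(n,st[i],ce[i],np.percentile(v,[5,25,50,75,95]))
    t,_=cv2.threshold(v,0,255,cv2.THRESH_OTSU)
    top=((l==i)&(hsv[:,:,2]>t)).astype(np.uint8); top=cv2.morphologyEx(top,cv2.MORPH_OPEN,np.ones((3,3)))
    print(t,"top face",cv2.minAreaRect(np.argwhere(top)[:,::-1].astype(np.float32)),top.sum())
```

```text
(596, 798, 3)
A [309 159  40  30 407] [328.43734644 172.21867322] [125.  129.  139.  178.  204.7]
157.0 top face ((314.07940673828125, 173.2323455810547), (5.445451259613037, 17.486801147460938), 32.47119140625) 63
B [206 158  44  46 705] [230.2212766  174.77446809] [126.  128.  130.  135.  204.6]
161.0 top face ((0.0, 0.0), (0.0, 0.0), 0.0) 0
```

View pics/mont.png

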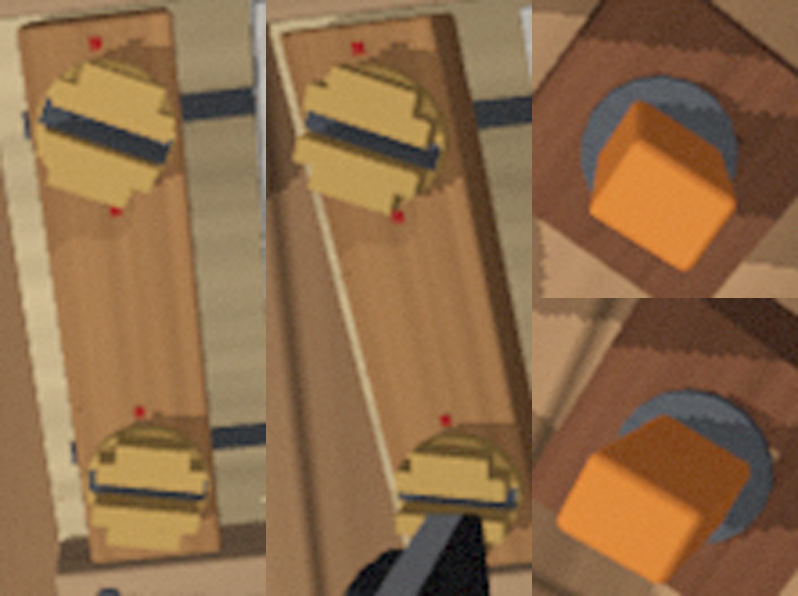

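Montage: the orange key's top face is fully visible in both views (upper right is kA, lower right is kB). The left slot is tilted clockwise, with its centre at montage (106,137) in fC and (372,141) in fD. The right slot is nearly along frame x, at (150,491) and (458,500).

Run:
```python
from h import *
from scipy.optimize import least_squares
_,pC=load("fC");_,pD=load("fD");_,pA=load("kA");_,pB=load("kB")
s=3.592
uA=[((x-532)/s+292,y/s+130) for x,y in [(638,138),(590,212),(686,270),(735,205)]]
uB=[((x-532)/s+190,(y-298)/s+125) for x,y in [(605,450),(558,522),(660,583),(702,515)]]
k=np.array([tri([(pA,a),(pB,b)]) for a,b in zip(uA,uB)]); print("key top corners\n",k.round(1),k.mean(0).round(1))
for i in range(4):
    d=k[(i+1)%4]-k[i]; print("edge",np.hypot(*d[:2]).round(1),np.degrees(np.arctan2(d[1],d[0])).round(1))
c=lambda x,y:(x/s+284,y/s+118); d=lambda x,y:((x-266)/s+180,y/s+112)
for n,a,b in [("L ctr",c(106,137),d(372,141)),("R ctr",c(150,491),d(458,500)),
  ("Lmark+",c(95,43),d(358,48)),("Lmark-",c(116,212),d(398,217)),("Rmark+",c(140,412),d(445,420))]:
    print(n,tri([(pC,a),(pD,b)]).round(1), "z49:",onz(pC,a,49).round(1),onz(pD,b,49).round(1),"z44",onz(pC,a,44).round(1)[:2],onz(pD,b,44).round(1)[:2])
for n,a,b,z in [("L slot",c(43,118),c(168,155),49),("R slot",c(92,487),c(207,495),49)]:
    v=onz(pC,b,z)-onz(pC,a,z); print(n,np.degrees(np.arctan2(v[1],v[0])),np.hypot(*v[:2]))
obs=[(pC,(-165,128),(274,103)),(pC,(145,128),(556,70)),(pC,(145,-128),(526,270)),(pC,(-165,-128),(303,291)),
     (pD,(-165,128),(166,98)),(pD,(145,128),(445,66))]
def X(q,P,z): c,s=np.cos(q[2]),np.sin(q[2]); return [q[0]+c*P[0]-s*P[1],q[1]+s*P[0]+c*P[1],z]
f=lambda q:np.concatenate([proj(p,X(q,P,q[3]))[0]-u for p,P,u in obs])
r=least_squares(f,[618,30,.14,44]);print("frame",r.x,r.fun.round(1))
```

```text
key top corners
 [[486.  322.4 132. ]
 [484.6 299.3 138. ]
 [516.1 298.6 139.3]
 [517.6 321.7 137.9]] [501.1 310.5 136.8]
edge 23.2 -93.3
edge 31.5 -1.2
edge 23.1 86.4
edge 31.6 178.6
L ctr [490.5  74.4  50.8] z49: [490.5  73.8  49. ] [489.8  74.3  49. ] z44 [490.4  72.9] [487.9  73.3]
R ctr [511.6 -53.5  52. ] z49: [511.7 -55.2  49. ] [510.6 -55.3  49. ] z44 [512.  -58.1] [509.  -58.2]
Lmark+ [485.7 102.7  43.7] z49: [485.8 103.2  49. ] [487.8 103.2  49. ] z44 [485.7 102.8] [485.8 102.7]
Lmark- [494.7  48.2  44.7] z49: [494.8  49.1  49. ] [496.4  49.6  49. ] z44 [494.7  47.8] [494.5  48.2]
Rmark+ [506.6 -25.2  45.6] z49: [506.4 -23.6  49. ] [507.7 -23.5  49. ] z44 [506.6 -26. ] [506.  -25.9]
L slot -13.804399295584949 42.01290057445748
R slot -1.719842321953473 42.152741901433934
frame [6.25981098e+02 2.97207051e+01 1.59097532e-01 3.85857694e+01] [-0.5 -0.1 -0.9 -0.3 -0.8  1.2  0.2  0.8  0.9 -0.   1.  -1.1]
```

Run:
```python
from h import *
d=np.array([np.cos(.159),np.sin(.159),0]); face=np.array([475.9,6.6,25])
arm.gripper_close()
a=face-36*d
arm.movep([*a[:2],110],[np.pi,0,.159]); arm.line_to(a,v=120)
print(arm.sense()["ee_pos"],arm.sense()["contact_force"])
r=arm.line_to(a+36*d+50*d,v=35,until_force=25)
s=arm.sense(); print(r,s["ee_pos"],s["contact_force"],"travel past face",(s["ee_pos"]-face)@d,s["clock"])
arm.hold(.3); print(arm.sense()["contact_force"])
e=s["ee_pos"]; arm.line_to(e-25*d,v=100); arm.line_to([*(e-25*d)[:2],150],v=250)
arm.release(); arm.movep([560,60,230],[np.pi,0,1.62]); arm.hold(.2)
shot("wrist","fE"); print(arm.sense()["clock"])
im,_=load("fE"); cv2.imwrite("pics/fEc.png",cv2.resize(im[60:300,180:500],(800,600),interpolation=cv2.INTER_CUBIC))
```

```text
[440.65228894   0.9175919   25.40969974] [1.15534469 0.19763964 0.81175247]
True [509.00330092  12.18401357  24.461756  ] [ 0.14255246  0.86463912 -0.24325488] travel past face 33.56986134931238 10.1
[-0.12444313 -0.16009952  0.04199028]
13.7583
```

View pics/fEc.png

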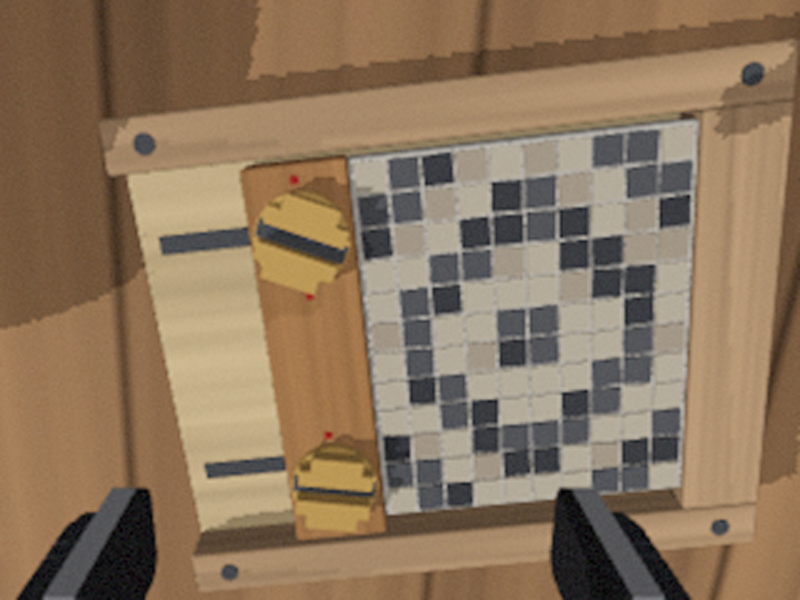

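Close-up: the slab's far edge is on the far rail, with no gap visible along (695,115)-(682,490), and the batten's far edge is on the slab. The screw positions now come from the red marks at (294,180), (310,297) and (328,435) and the two slots.

Run:
```python
from h import *
_,p=load("fE"); e=lambda x,y:(x/2.5+180,y/2.5+60)
g=lambda x,y,z=44: onz(p,e(x,y),z)[:2]
m=[g(294,180),g(310,297),g(328,435)]; L=(m[0]+m[1])/2; ax=(m[0]-m[1]); h=np.linalg.norm(ax)/2; ax/=2*h
R=m[2]-ax*h; print("marks",np.round(m,1),"L",L,"R",R,"half",h,"yaw",np.arctan2(-ax[0],ax[1]),"LR",np.linalg.norm(L-R))
sL=[g(258,230,49),g(345,255,49)];sR=[g(297,487,49),g(375,494,49)]
for q in(sL,sR): v=q[1]-q[0]; print("slot",np.mean(q,0),np.degrees(np.arctan2(v[1],v[0])))
d=np.array([np.cos(.159),np.sin(.159)])
print("gap rail-batten (160):",[ (a-b)@d for a,b in((g(697,118),g(346,158)),(g(683,495),g(383,520)))])
_,pA=load("kA");_,pB=load("kB");s=3.592
for n,q,o in(("A",pA,[((x-532)/s+292,y/s+130) for x,y in [(638,138),(590,212),(686,270),(735,205)]]),
 ("B",pB,[((x-532)/s+190,(y-298)/s+125) for x,y in [(605,450),(558,522),(660,583),(702,515)]])):
    k=np.array([onz(q,u,141) for u in o]); v=k[2]-k[1]; w=k[3]-k[0]
    print(n,k.mean(0),np.degrees(np.arctan2(v[1],v[0])),np.degrees(np.arctan2(w[1],w[0])))
_,pT=load("top0")
print(proj(pT,[501,310,141]),proj(pT,[501,310,75]))
```

```text
marks [[530.2 109.7]
 [539.1  54.7]
 [550.5 -18.7]] L [534.64689228  82.16827239] R [554.94456641 -46.23826523] half 27.84884634485374 yaw 0.1602326864093671 LR 130.00090183186384
slot [534.77761031  81.93576288] -13.468736666664174
slot [556.00011589 -48.33471018] -3.0736244333733205
gap rail-batten (160): [np.float64(157.39388024255788), np.float64(161.05687838248053)]
A [500.60149426 311.13502041 141.        ] -1.167354378553836 -3.790611565928244
B [501.75479585 312.60419324 141.        ] -3.1525338731682506 -5.521499166596658
[[215.56319839 222.68569514]] [[222.62092597 225.90371386]]
```

Run:
```python
from h import *
yaw=np.pi-.04
arm.movep([501,311.3,200],[np.pi,0,yaw]); 
print("down hit",arm.line_to([501,311.3,92],v=120,until_force=15))
arm.gripper_close(); s=arm.sense(); print(s["gripper_width"],s["gripper_force"],s["ee_pos"],s["contact_force"])
g=s["ee_pos"]; np.save("grasp.npy",g)
arm.line_to([501,311.3,190],v=200); s=arm.sense(); print(s["gripper_width"],s["contact_force"])
yL=np.pi-np.radians(13.6)
arm.movep([534.7,82.1,170],[np.pi,0,yL]); arm.line_to([534.7,82.1,141],v=100); arm.hold(.3)
s=arm.sense(); print(s["ee_pos"],s["eef_rot"],s["gripper_width"],s["clock"])
shot("wrist","hL"); im,_=load("hL")
cv2.imwrite("pics/hLc.png",cv2.resize(im[160:400,160:480],(800,600),interpolation=cv2.INTER_CUBIC))
```

```text
down hit False
25.497226679394984 58.87034833431244 [501.1093783  311.37079959  92.29311409] [-0.06945277 -0.07786602  6.93964162]
25.48943350246886 [-0.15640705 -0.52951818 -1.15157527]
[535.00092848  82.15600273 141.47419279] [3.14134419e+00 7.84876619e-04 2.90428779e+00] 25.383783307154534 18.7083
```

View pics/hLc.png

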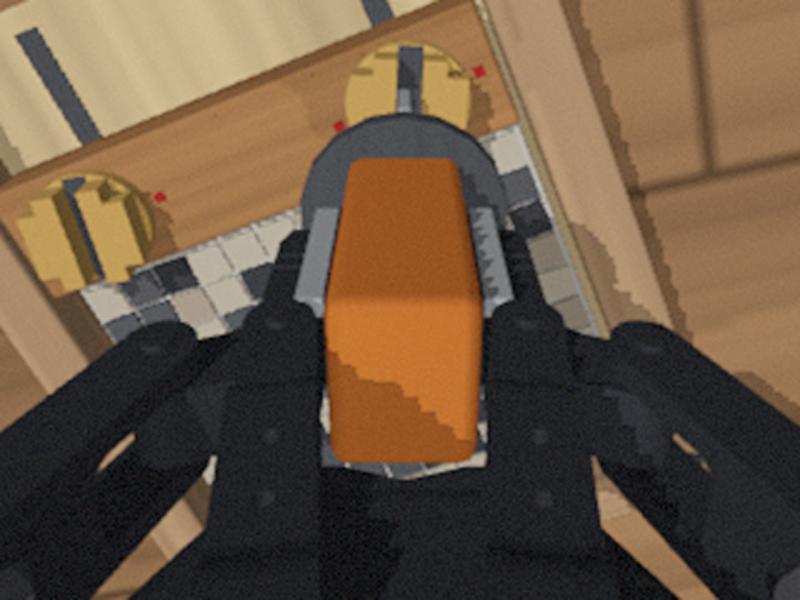

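Hover view: the blade tip at (404,100) sits just left of the slot centre line at x = 410. That is about 1.5 mm along tool y, so I correct it before lowering.

```bash
cat > turn.py <<'E'
from h import *
def turn(P,y0,yend,zin=125.3):
    """lower blade into slot at P with yaw y0, turn clockwise to yend or the stop, free and lift"""
    hit=arm.line_to([*P,zin],v=35,until_force=8); s=arm.sense()
    print("down",hit,s["ee_pos"].round(2),s["contact_force"].round(1))
    if s["ee_pos"][2]>130: return False
    z=s["ee_pos"][2] if hit else zin
    t0=s["torque"][2]; y=y0
    while y>yend:
        y=max(y-.12,yend); arm.movep([*P,z+.3],[np.pi,0,y]); s=arm.sense()
        dt=s["torque"][2]-t0
        print(f"{y:.2f} Tz {dt:.3f}",s["contact_force"].round(1),round(s["gripper_width"],1))
        if abs(dt)>.6: print("stop"); break
    arm.hold(.1); arm.movep([*P,z+.3],[np.pi,0,y+.2]); s=arm.sense(); print("freed",s["contact_force"].round(1),s["torque"].round(2))
    arm.line_to([*P,150],v=120); print("clock",arm.sense()["clock"]); return True
E
python3 - <<'E'
from turn import *
y0=np.pi-np.radians(13.6); P=np.array([534.7,82.1])+1.5*np.array([.235,.972])
arm.line_to([*P,141],v=60)
turn(P,y0,1.42)
E
```

```text
down False [534.98  83.55 125.16] [ 0.2 -0.2 -1.6]
2.78 Tz -0.020 [-0.2  0.7 -0.2] 25.6
2.66 Tz 0.003 [-0.4 -0.1 -1.6] 25.5
2.54 Tz -0.003 [-0.1 -0.3 -0.6] 25.3
2.42 Tz 0.054 [-0.5 -1.1 -1. ] 25.8
2.30 Tz 0.018 [-1.  -0.8  0.1] 25.6
2.18 Tz -0.005 [-1.1 -1.2 -1.1] 25.2
2.06 Tz 0.007 [-2.4 -2.4 -0.5] 25.2
1.94 Tz 0.030 [-2.4 -1.8  0.8] 25.4
1.82 Tz 0.058 [-3.4 -2.5  0.3] 25.2
1.70 Tz 0.017 [-4.9 -2.3  1.6] 25.4
1.58 Tz 0.058 [-4.5 -2.4  0.6] 25.3
1.46 Tz 0.092 [-4.3 -2.4  0.5] 25.5
1.42 Tz 0.115 [-4.3 -1.8  1.4] 25.5
freed [-0.1 -0.1 -1.7] [ 0.04 -0.04  0.01]
clock 23.625
```

Run:
```python
from turn import *
y0=np.pi-np.radians(2.4); P=[555.3,-45.2]
arm.movep([*P,165],[np.pi,0,y0]); arm.line_to([*P,141],v=100); arm.hold(.3)
print(arm.sense()["ee_pos"],arm.sense()["clock"])
shot("wrist","hR"); im,_=load("hR")
cv2.imwrite("pics/hRc.png",cv2.resize(im[140:350,240:520],(800,600),interpolation=cv2.INTER_CUBIC))
```

```text
[555.54368344 -45.21254862 141.44433069] 25.8917
```

View pics/hRc.png

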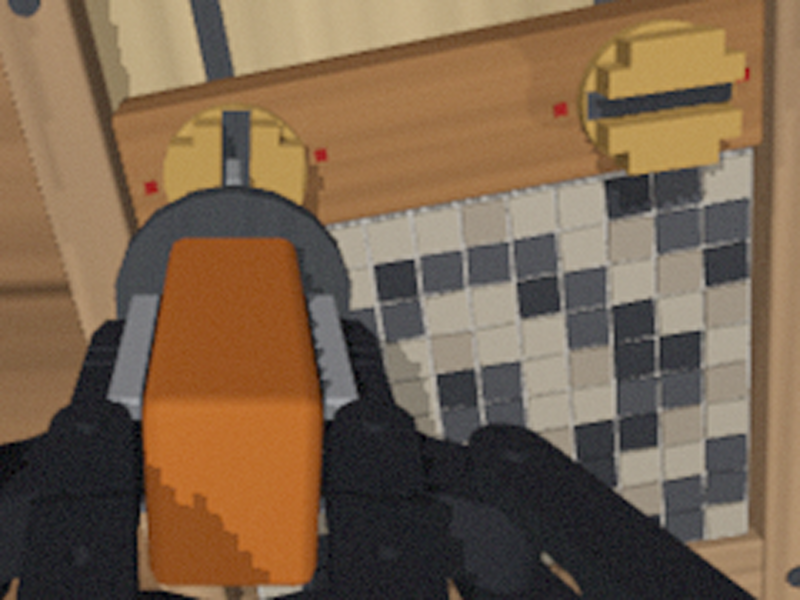

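Hover view: the blade at (234,170) is centred on the right slot at (236,130). The left screw's slot, (590,107)-(730,93), now runs along its red marks. I'll check that angle numerically and turn the right screw.

Run:
```python
from turn import *
_,p=load("hR"); e=lambda x,y,z:onz(p,(x/2.857+240,y/2.857+140),z)
v=e(730,94,49)-e(590,107,49); print("left screw rad",.16-np.arctan2(v[1],v[0])+0, (.16-np.arctan2(v[1],v[0]))%np.pi)
turn([555.3,-44.8],np.pi-np.radians(2.4),1.42)
g=np.load("grasp.npy")
arm.movep([520,100,200],[np.pi,0,2.4]); arm.hold(.2); shot("wrist","z1")
print(arm.sense()["clock"])
# top view check of both screws, arm aside over the stand
arm.movep([g[0]-.1,g[1],190],[np.pi,0,np.pi-.04]); arm.hold(.2); print(arm.sense()["ee_pos"],arm.sense()["clock"])
w,_=shot("wrist","z2"); t,_=shot("top","t2"); z,_=load("z1")
cv2.imwrite("pics/chk.png",np.vstack([cv2.resize(z,(480,300)),cv2.resize(t[210:260,285:397],(672,300),interpolation=cv2.INTER_CUBIC)[:,:480]]) if 0 else np.hstack([cv2.resize(z,(400,250)),cv2.resize(t[205:261,290:380],(400,250),interpolation=cv2.INTER_CUBIC)]))
```

```text
left screw rad -1.4652889664814108 1.6763036871083823
down False [555.24 -44.8  125.13] [-0.6 -0.2 -1.7]
2.98 Tz -0.007 [-0.1 -0.8 -2.4] 25.4
2.86 Tz 0.022 [ 0.6  0.1 -1.5] 25.3
2.74 Tz 0.003 [ 0.8  0.4 -0.8] 25.3
2.62 Tz 0.002 [ 0.2  1.9 -0.4] 25.7
2.50 Tz -0.023 [ 0.2  0.7 -0.8] 25.5
2.38 Tz -0.004 [-0.9 -0.4  0.3] 25.2
2.26 Tz 0.032 [-1.3 -0.6 -0.1] 25.2
2.14 Tz 0.016 [-1.2 -2.9  0. ] 25.6
2.02 Tz -0.030 [-2.  -0.9  0.6] 25.3
1.90 Tz -0.007 [-2.8 -2.7 -0.1] 25.6
1.78 Tz 0.051 [-2.6 -2.7  0.1] 25.7
1.66 Tz -0.000 [-4.6 -1.8  0.7] 25.7
1.54 Tz 0.081 [-4.2 -2.5  0.5] 25.4
1.42 Tz 0.068 [-4.3 -1.9  2.7] 25.6
freed [-0.1 -0.  -1.3] [-0.03  0.01 -0.01]
clock 30.8083
31.7333
[501.45667413 310.27285171 190.10702345] 32.7917
```

View pics/chk.png

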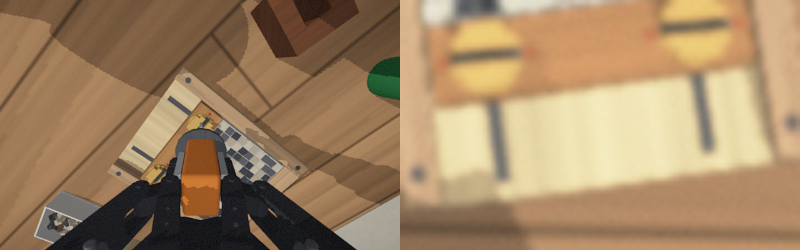

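Both slots now lie along the batten: in the top-view half they run (455,57)-(520,53) and (662,33)-(728,27), parallel to the marks. Next I stand the key back.

Run:
```python
from h import *
g=np.load("grasp.npy")
print(arm.line_to([501,311.3,92.3],v=70,until_force=10)); s=arm.sense(); print(s["ee_pos"],s["contact_force"].round(1))
if s["ee_pos"][2]<97:
    arm.release(); arm.hold(.2); arm.line_to([501,311.3,200],v=150)
    arm.movep([440,250,260],[np.pi,0,2.1]); arm.hold(.3)
    w,p=shot("wrist","end"); 
    print(arm.sense()["clock"],arm.sense()["gripper_width"])
    hsv=cv2.cvtColor(w,cv2.COLOR_BGR2HSV); m=cv2.inRange(hsv,(8,190,100),(16,255,255))
    c,l,st,ce=cv2.connectedComponentsWithStats(m); i=1+np.argmax(st[1:,4]); print(st[i],ce[i])
    H=np.array([[x,y,z] for z in(81,141) for x in(-17,17) for y in(-13,13)])+[501,311.4,0]
    q=proj(p,H); print("expected box",q.min(0),q.max(0))
    t,pt=shot("top","t3"); a=cv2.absdiff(t,load("top0")[0]).max(2)
    for n,(x,y) in dict(tub=(453,227),tape=(456,168),spr=(200,153),key=(220,225)).items(): print(n,(a[y-25:y+25,x-25:x+25]>60).sum())
```

```text
True
[500.87718098 311.26245467  92.29021341] [-1.  -0.8  7.6]
37.2583 85.37044311624443
[377 144  35  36 390] [390.02820513 157.88974359]
expected box [375.44105407 141.21118629] [432.09312222 190.39425662]
tub 0
tape 0
spr 355
key 658
```

Run:
```python
from h import *
w,p=load("end"); m=cv2.inRange(cv2.cvtColor(w,cv2.COLOR_BGR2HSV),(5,170,60),(18,255,255))
c,l,st,ce=cv2.connectedComponentsWithStats(m); i=1+np.argmax(st[1:,4]); print("key",st[i])
for f in("top0","t2","t3"):
    im,q=load(f); h=cv2.cvtColor(im,cv2.COLOR_BGR2HSV)
    g=cv2.inRange(h,(45,100,20),(80,255,255)); c,l,st,ce=cv2.connectedComponentsWithStats(g); i=1+np.argmax(st[1:,4]); print(f,"green",st[i],ce[i].round(1))
    if f=="top0": continue
    for n,P in(("L",(534.7,82.3)),("R",(555.3,-45.8))):
        u=proj(q,[*P,49])[0]; yy,xx=np.mgrid[0:400,0:640]; r=np.hypot(xx-u[0],yy-u[1])<7
        gray=im.max(2).astype(float); wgt=np.where(r,np.clip(110-gray,0,None),0); pts=np.argwhere(wgt>0)[:,::-1]; ww=wgt[wgt>0]
        X=np.array([onz(q,a,49)[:2] for a in pts]); mu=np.average(X,0,ww); C=np.cov(X.T,aweights=ww); ev,V=np.linalg.eigh(C); v=V[:,1]
        print(n,"screw rad",(.16-np.arctan2(v[1],v[0]))%np.pi, mu.round(1),np.sqrt(ev).round(1),len(pts))
```

```text
key [ 377  144   52   46 1288]
top0 green [184 139  31  30 593] [200.4 154.1]
t2 green [184 139  31  29 572] [200.5 154. ]Traceback (most recent call last):
  File "<stdin>", line 11, in <module>
    raise ZeroDivisionError(
        "Weights sum to zero, can't be normalized")
ZeroDivisionError: Weights sum to zero, can't be normalized
```

Run:
```python
from h import *
for f in("t2","t3"):
    im,q=load(f)
    for n,P in(("L",(534.7,82.3)),("R",(555.3,-45.8))):
        u=proj(q,[*P,49])[0]; yy,xx=np.mgrid[0:400,0:640]; r=np.hypot(xx-u[0],yy-u[1])<8
        g=im[:,:,2].astype(float); T=np.percentile(g[r],50)-25; wgt=np.where(r,np.clip(T-g,0,None),0); pts=np.argwhere(wgt>0)[:,::-1]; ww=wgt[wgt>0]
        X=np.array([onz(q,a,49)[:2] for a in pts]); mu=np.average(X,0,ww); C=np.cov(X.T,aweights=ww); ev,V=np.linalg.eigh(C); v=V[:,1]
        print(f,n,"screw rad",((.16-np.arctan2(v[1],v[0]))%np.pi).round(2), mu.round(1),np.sqrt(ev).round(1),len(pts))
```

```text
t2 L screw rad 1.64 [533.4  83.1] [ 4.  11.9] 62
t2 R screw rad 1.62 [554.7 -44.7] [ 5.9 11.7] 63
t3 L screw rad 1.64 [533.4  83.1] [ 4.1 11.9] 65
t3 R screw rad 1.62 [554.7 -44.8] [ 5.9 11.8] 64
```

Both screws measure at their stop (about 1.62 rad), the key stands upright in the stand, and the bystanders haven't moved, so I hand the job in.

```bash
python3 -c "
from plant import arm
print(arm.hand_in(), arm.sense()['clock'])"
```

```text
the job is handed in; nothing more can be done
the job is handed in; nothing more can be done
```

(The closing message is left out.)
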